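# Clamp a long brass sleeve under the ratchet hold-down

### The job

Raise the jaw of the blue ratchet hold-down (it has a crossbar on top) until its pawl holds it on the top notch by itself. Lay the plain long brass sleeve, not the flanged one, in the hold-down's V cradle with one end under the raised jaw and up against the end stop, and let go of it. Then press the pawl's tail plate down to free the jaw until it has sunk all the way onto the sleeve, and let the pawl spring back; leave the other things where they are.

Things in the scene. Friction and masses are not known exactly. Their poses are not given: they have to be found in the camera images.
- fixture: The hold-down, bolted down: blue base plate 205 x 165 x 14 mm; origin at the underside, below the cradle's axis; x runs along the cradle to the end stop (upright plate, face at x = 82 mm, 64 mm high). The negative x end is open. Two blue posts (125 mm high, x = 43 to 87, y = -69 to -41 mm) guide the toothed rail; the pawl is beyond them at more negative y.
- seat (a point): Fixed point where the sleeve's centre comes to be when it lies in the cradle against the end stop: x = -8 mm of the fixture, 46 mm above the bench; x along the cradle to the stop, z up. The cradle is two open steel 90 degree V rests, each 16 mm long, at x = -72 and +27 mm of the fixture, 58 mm wide and 40 mm high at their upper edges.
- jaw (a joint): Height of the jaw on its upright toothed rail, m: 0 lowest, 0.076 limit. The sprung pawl lets it rise and holds it at 0, 0.014, 0.028, 0.042, 0.056 and 0.070 (top notch). It weighs 0.7 kg and is damped (50 N per m/s): lifting takes 10 to 20 N; with the pawl off it sinks by itself at 0.12 m/s. It rests on a sleeve in the cradle at about 0.031. Starts on one of the lowest three notches.
- jaw_bar (a point): Middle of the crossbar on top of the toothed rail: steel bar with flat sides, 16 mm thick, 24 mm high, 70 mm long along the fixture's x axis, to be grasped from above across y; free above and at both sides. It is 198 mm above the bench at joint 0 and moves with the jaw.
- jaw_pad (a point): Middle of the underside of the jaw, the dark steel arm that reaches from the rail over the cradle 73 mm on from seat: 24 mm long along the cradle, 30 mm high. 37 mm above the bench at joint 0, 107 mm on the top notch; the top of a sleeve in the cradle is at 68 mm.
- pawl (a joint): Turn of the sprung pawl, rad: 0 = in the teeth, 0.4 = tail plate pressed fully down. From about 0.2 it is clear of the teeth; let go, its spring turns it back. Pressing takes about 2 to 6 N at the tail plate.
- pawl_pad (a point): Middle of the upper face of the pawl's tail plate: flat dark steel plate 30 x 28 x 6 mm, sticking out sideways at y = -148 mm of the fixture, 73 mm above the bench. Pressed from above it swings down about the pawl's pivot 68 mm nearer the rail; 15 mm down frees the rail, 25 mm is nearly the limit.
- sleeve: The plain long brass sleeve, 180 mm long, 44 mm thick all along, ends closed with black plugs, 0.5 to 0.8 kg. Origin at its centre; x along its axis (either end will do). Lies with its axis 42 mm above the bench on two plywood V rests, 110 mm apart, on a board 10 mm thick; grasp it from above across its axis, between the rests.
- flanged_sleeve: A like sleeve with a collar 60 mm across and 12 mm wide at one end, on the other plywood rest: not to be used. Origin at its centre, x along its axis.
- short_sleeve_a: Short upright brass sleeve, 54 mm across, 62 mm high; origin under its centre. Stays where it is.
- short_sleeve_b: Another short upright brass sleeve, 54 mm across, 62 mm high; origin under its centre. Stays where it is.
- casting: Bronze valve body, bulging, 96 mm across, 100 mm high, with a side branch; origin under its centre. Stays where it is.
- tumbler: Glass tumbler, 70 mm across, 90 mm high; origin under its centre. Stays where it is.
- carton: Small blue carton, 70 x 110 x 45 mm; origin under its centre. Stays where it is.
- spanner: Steel spanner, 190 mm long, lying on the bench. Stays where it is.
- mallet: Hammer lying on the bench. Stays where it is.
Mind the look-alikes: they are no part of the job. Leave any purple look-alike of the sleeve alone.

How it is judged (in metres and radians):
On the way, in this order (a step that is already met when the one before it is completed fails the run):
1. the jaw hangs by the pawl on the top notch, out of the fingers (value of joint jaw above 0.066 m and contact force between jaw and the fingers below 0.3 N and value of joint pawl below 0.08 rad), for 0.3 s.
2. the sleeve lies in the cradle, up against the end stop under the raised jaw, out of the fingers (value of joint jaw above 0.066 m and x of sleeve in the frame of seat above -0.012 m and distance between sleeve and seat below 0.013 m and z of sleeve in the frame of seat below 0.004 m and angle between the x axis of sleeve and the x axis of seat, either way round below 0.06 rad and contact force between sleeve and the fingers below 0.3 N), for 0.3 s.
At the end, for the whole second after the job is handed in: The plain sleeve lies at rest in the V cradle: centre within 13 mm of seat and at most 4 mm above it, within 0.06 rad of the cradle's line. The jaw has sunk onto it (joint 0.0285 to 0.0345) and bears on it with over 2 N. The pawl has sprung back (under 0.15 rad) (value of joint jaw between 0.0285 and 0.0345 m and contact force between jaw and sleeve above 2 N and distance between sleeve and seat below 0.013 m and z of sleeve in the frame of seat below 0.004 m and angle between the x axis of sleeve and the x axis of seat, either way round below 0.06 rad and linear speed of sleeve below 0.02 m/s and value of joint pawl below 0.15 rad); the robot touches nothing.
It fails at once if one of the other things is moved by more than 30 mm (distance of any of flanged_sleeve, short_sleeve_a, short_sleeve_b, casting, tumbler, carton, spanner, mallet from where it was at the start of the episode above 0.03 m).
It also fails if it takes over 64 s, if anything falls off the work surface, if the arm or the gripper's body presses on something with over 40 N, if the wrist force passes 120 N, or if a joint passes its speed limit or range.

### The arm

A 6-joint arm with a two-finger parallel gripper is mounted at the origin on the work surface. World frame = base frame: x ahead of the robot, y to its left, z up, the work surface at z = 0. Lengths are in m, angles in degrees, forces in N, time in s.
With the tool pointing down it reaches from about 0.275 to 0.775 m from the base axis. Payload 14.6 kg.
Tool frame: the origin (TCP) lies between the finger pads; the fingertips stand 25 mm ahead of it and the grasp point (between the pads) lies 6 mm ahead of it; z points along the fingers, y is the line along which they close (so a half turn about z gives the same grasp; the last joint's range is limited). The gripper opens to 85 mm and grips with 20 to 120 N. Pads are 22 mm wide; open, the fingers measure 114 mm over their backs; the gripper's body (76 mm by 85 mm) begins 54 mm behind the grasp point. The pads swing forward as they close: fully open they stand 13 mm farther back than shut.
Start: joints at [-79.257, 15.075, -2.767, 72.158, 0, 81.102], TCP at [0.176, -0.494, 0.256] pointing down, gripper open.
Joint ranges: [-151.79, 151.79], [-50.71, 97.33], [-67.44, 78.34], [-121.81, 120.89], [-77.56, 73.72], [-180, 180]. Speed limits (degrees/s): [108.29, 108.29, 147.25, 159.86, 180, 180].

### API

Orientations are given as [roll, pitch, yaw] about the fixed x, y, z axes, in that order (R = Rz(yaw) Ry(pitch) Rx(roll)).
In Python, from station import * gives the robot as it stands.
- The arm moves only by the shell command python3 -m inch 'ROWS' [FORCE]. ROWS is JSON, a list of rows, each an object with "jaw": the gripper command: -1 is shut, 1 is fully open, values between are in proportion; "slide": the shift along the world's x, y, z normalised to -1 to 1, where 1 is 40 mm, a list of three; "yaw": the turn about the world's z normalised to -1 to 1, where 1 is 6 degrees. In form: [{"jaw": jaw, "slide": [tx, ty, tz], "yaw": yaw}, ...]. A call has exactly 10 rows; each row shifts and turns the commanded pose from where the row before left it; what a row does not reach is not made up. A row lasts 1/12 s, in which the tool goes at most 41.7 mm and 7.16 degrees, less where a joint would pass 70% of its speed; a pose out of reach is approached as far as the arm can. A call with a number of a shift or a turn outside -1 to 1 is refused whole. A call with a gripper value outside its range is refused whole. The fingers move at their own pace and stop on an object; FORCE is the grip in N (left out, the last holds). Time passes only in rows, so rows that do not move let the fingers close, or fill a call up. It gives the time, the measured TCP pose, the force, the opening and the grip force at its end, in the units of the state.
- observe(): the state, without advancing time (a new reading comes with each control period).
- read_camera(name): name is "side" or "top"; returns a dict with "color" (480x640x3 uint8, red, green, blue), "fov_y" (degrees; the focal length in pixels is half the picture's height over the tangent of half this angle, whatever the lens; pixels are square), "cx", "cy" (the principal point, pixels), "distortion" ([k1, k2, p1, p2, k3] as OpenCV has them; the pictures are not rectified), "position" and "attitude" of the camera in the world. Camera axes: x right, y down, z forward; pixel columns grow to the right and rows downward; lengths in m; the calibration is good to about 2 mm. A picture is of the moment at which its call begins. There is no depth.
- close_job(): hands the job in; it is judged then, once.
The state is a dict: "t": time; "joint_positions": joint angles; "dq": joint speeds; "tau": joint torques, N m; "tcp_pos": TCP position; "orientation": TCP orientation; "wrist_force": force on the tool from outside, world axes, zero at the start; "wrist_torque": the same for the moment, N m; "opening": finger opening in m; "grip_force": force on a finger pad.
Only numpy, scipy, OpenCV 4.12 (cv2) and the standard library are available. Lean on these libraries where they do the work, as an engineer would, in place of code of your own. Each camera call takes 0.05 s, during which the arm holds its last target. There are 200 camera calls.

## Working session

There is one attempt and no reset: what is moved stays moved. The work goes in short steps, Python scripts to look and compute and a shell command to move; the robot and the scene stay as the last step left them, time stands still between calls to the robot, and variables do not carry over. Pictures are saved under pics/ and viewed, at most 12 in all, crops included, and the job is handed in when it is done.

```bash
mkdir -p pics; ls; cat > h.py <<'E'
import numpy as np, cv2
from scipy.spatial.transform import Rotation as R
from station import *
def cam(n):
    c=read_camera(n); f=240/np.tan(np.radians(c["fov_y"])/2)
    c["K"]=np.array([[f,0,c["cx"]],[0,f,c["cy"]],[0,0,1.]]); c["D"]=np.array(c["distortion"],float)
    a=np.array(c["attitude"],float)
    c["R"]=a if a.shape==(3,3) else (R.from_euler("xyz",a,degrees=True).as_matrix() if a.size==3 else R.from_quat(a).as_matrix())
    c["p"]=np.array(c["position"]); return c
def ray(c,uv):
    q=cv2.undistortPoints(np.array(uv,float).reshape(-1,1,2),c["K"],c["D"]).reshape(-1,2)
    return np.c_[q,np.ones(len(q))]@c["R"].T
def plane(c,uv,z):
    d=ray(c,uv); return c["p"]+d*((z-c["p"][2])/d[:,2])[:,None]
def proj(c,P):
    P=(np.atleast_2d(P)-c["p"])@c["R"]
    return cv2.projectPoints(P,np.zeros(3),np.zeros(3),c["K"],c["D"])[0].reshape(-1,2)
E
python3 - <<'E'
from h import *
for n in("top","side"):
    c=cam(n); cv2.imwrite(f"pics/{n}0.png",c["color"][:,:,::-1]); print(n,c["position"],c["attitude"],c["fov_y"],c["cx"],c["cy"],c["distortion"])
print(observe())
E
```

```text
pics
top [ 0.20416083 -0.06374268  1.58856294] [-168.48037669    0.23975429  -94.8008816 ] 48.80173345245941 316.9132920336344 241.5563632720241 [-0.15254179  0.          0.          0.          0.        ]
side [0.16848656 0.73039666 1.14642811] [-139.43453603   -0.99577105 -156.17799069] 44.47297116961224 326.45447813120626 247.03206306541307 [-0.10391306  0.          0.          0.          0.        ]
{'t': 0.1, 'joint_positions': array([-7.92561309e+01,  1.50974447e+01, -2.79882347e+00,  7.21565284e+01,
       -2.10911999e-04,  8.11020840e+01]), 'dq': array([-0.0377666 , -0.00196342,  0.1312599 ,  0.01910702,  0.03606906,
        0.06238944]), 'tau': array([ 4.17178278e-03, -6.38570881e+01,  3.85067368e+01,  9.67067230e-03,
       -1.61493599e-04, -3.28680315e-06]), 'tcp_pos': array([ 0.17643048, -0.49425605,  0.25586928]), 'orientation': array([-1.79947806e+02, -7.95790750e-03,  1.96417815e+01]), 'wrist_force': array([ 1.19415496, -0.59924983,  0.17605599]), 'wrist_torque': array([ 0.02880087, -0.01830316,  0.04382177]), 'grip_force': 0.0, 'opening': 0.08512877011843044}
```

View pics/top0.png

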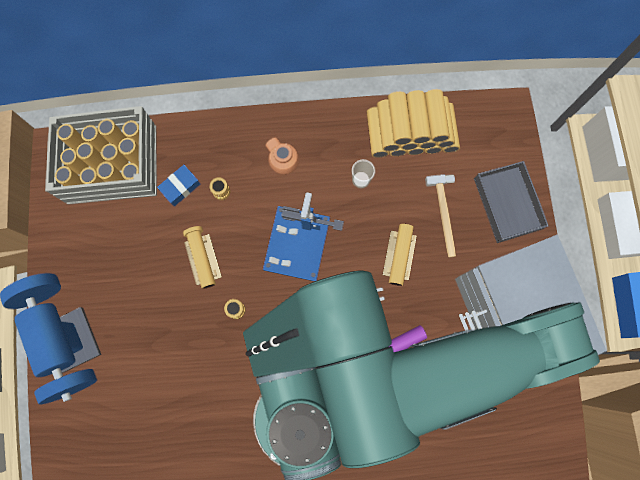

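View pics/side0.png

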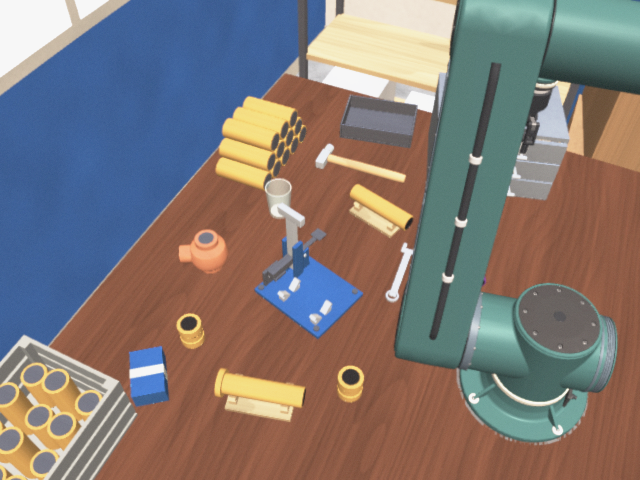

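The top view shows the fixture at (297,243), with its bar at (307,204) and its tail plate at (337,224). These could be taken for the sleeve:

| Candidate | Pixel (top view) |
|---|---|
| Plain sleeve on right rest | (401,254) |
| Flanged sleeve, collar at upper end | (201,257) |
| Stock pile | (413,122) |
| Crate | (100,152) |
| Purple look-alike | (407,340) |

By the description I choose (401,254), which is (380,207) in the side view, and check it in a crop.

```bash
python3 - <<'E'
from h import *
t=cam("top"); s=cam("side")
a=cv2.resize(t["color"][180:300,250:430],None,fx=4,fy=4,interpolation=cv2.INTER_CUBIC)[:, :, ::-1]
b=cv2.resize(s["color"][175:345,240:440],None,fx=3,fy=3,interpolation=cv2.INTER_CUBIC)[:, :, ::-1]
cv2.imwrite("pics/ct.png",a); cv2.imwrite("pics/cs.png",b)
def mask(c,box,lo,hi):
    x0,y0,x1,y1=box; h=cv2.cvtColor(c["color"],cv2.COLOR_RGB2HSV); m=cv2.inRange(h,lo,hi); k=np.zeros_like(m); k[y0:y1,x0:x1]=m[y0:y1,x0:x1]
    k=cv2.morphologyEx(k,cv2.MORPH_CLOSE,np.ones((5,5)))
    cs=cv2.findContours(k,0,2)[0]; return max(cs,key=cv2.contourArea)
# plate
for c,box,n in((t,(255,195,350,290),"top"),(s,(250,235,370,340),"side")):
    q=mask(c,box,(105,150,50),(125,255,255)); r=cv2.minAreaRect(q); 
    print(n,"plate hull",cv2.approxPolyDP(cv2.convexHull(q),3,True).reshape(-1,2).tolist())
    print(np.round(plane(c,cv2.approxPolyDP(cv2.convexHull(q),3,True).reshape(-1,2),.014),3).tolist())
for c,box,n in((t,(375,215,425,295),"top"),(s,(340,178,420,240),"side")):
    q=mask(c,box,(15,150,80),(28,255,255)); r=cv2.minAreaRect(q); print(n,"sleeve",r)
    P=plane(c,cv2.boxPoints(r),.042); print(np.round(P,3).tolist(), P.mean(0))
    # top plugs
for c in (t,s): print(c["color"][250,401], c["color"][205,375])
E
```

```text
top plate hull [[278, 207], [328, 217], [315, 280], [264, 269]]
[[0.643, 0.026, 0.014], [0.598, -0.124, 0.014], [0.408, -0.068, 0.014], [0.454, 0.082, 0.014]]
side plate hull [[361, 294], [316, 336], [256, 288], [309, 257]]
[[0.408, -0.064, 0.014], [0.457, 0.087, 0.014], [0.643, 0.024, 0.014], [0.569, -0.116, 0.014]]
top sleeve ((405.0, 268.5), (1.0, 0.0), -90.0)
[[0.414, -0.337, 0.042], [0.414, -0.337, 0.042], [0.417, -0.337, 0.042], [0.417, -0.337, 0.042]] [ 0.4155012  -0.33703834  0.042     ]
side sleeve ((401.300048828125, 225.90003967285156), (4.919349670410156, 2.2360680103302), 26.56505012512207)
[[0.393, -0.285, 0.042], [0.393, -0.293, 0.042], [0.381, -0.291, 0.042], [0.381, -0.283, 0.042]] [ 0.38699429 -0.28802727  0.042     ]
[218 191 125] [111  75  54]
[217 207 202] [245 219 122]
```

View pics/ct.png

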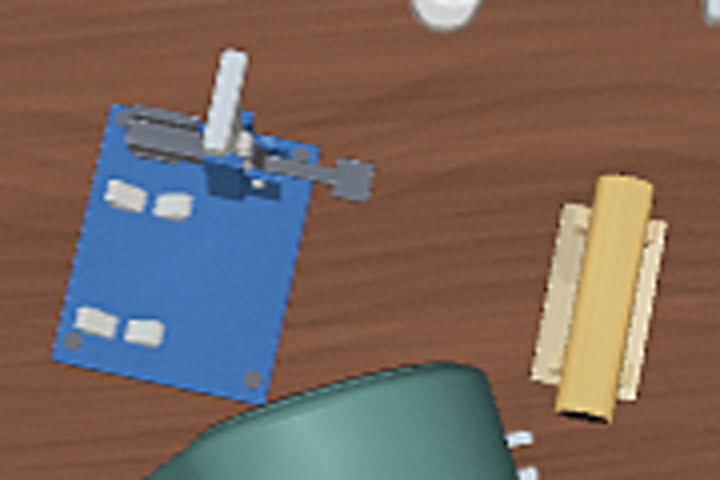

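View pics/cs.png

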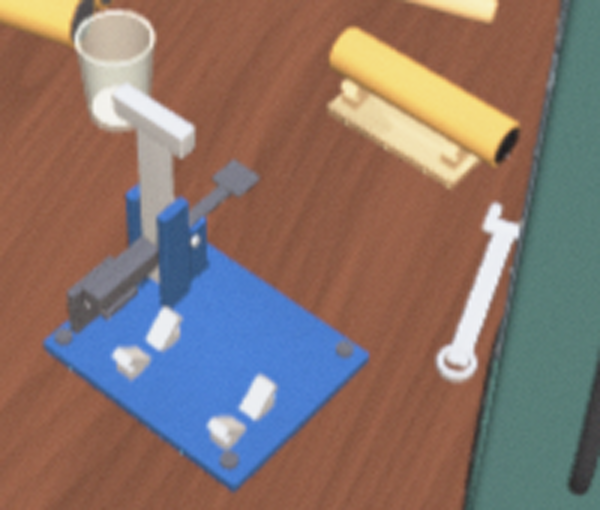

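The crop confirms it. The right sleeve is plain along its whole length, from (625,178) to (585,420) in the top crop, with a black plug and no collar. Next I measure it along with the bar, the V rests and the tail plate.

```bash
cat >> h.py <<'E'
def blobs(c,box,lo,hi,amin=15,k=1):
    x0,y0,x1,y1=box; h=cv2.cvtColor(c["color"],cv2.COLOR_RGB2HSV); m=cv2.inRange(h,lo,hi); z=np.zeros_like(m); z[y0:y1,x0:x1]=m[y0:y1,x0:x1]
    if k>1: z=cv2.morphologyEx(z,cv2.MORPH_OPEN,np.ones((k,k),np.uint8))
    return sorted([q for q in cv2.findContours(z,0,2)[0] if cv2.contourArea(q)>=amin],key=cv2.contourArea,reverse=True)
def tri(c1,u1,c2,u2):
    a=ray(c1,[u1])[0];b=ray(c2,[u2])[0]
    k=np.linalg.lstsq(np.c_[a,-b],c2["p"]-c1["p"],rcond=None)[0]; A=c1["p"]+k[0]*a;B=c2["p"]+k[1]*b
    return (A+B)/2,np.linalg.norm(A-B)
def fx(x,y,z,o,yaw):
    return np.r_[R.from_euler("z",yaw,degrees=True).apply([x,y,z])+np.r_[o[0],o[1],0]]
E
python3 - <<'E'
from h import *
t=cam("top"); s=cam("side")
for c,box,n in((t,(375,215,425,295),"top"),(s,(340,178,420,240),"side")):
    q=blobs(c,box,(18,95,110),(32,255,255))[0]; r=cv2.minAreaRect(q); b=cv2.boxPoints(r)
    print(n,"sleeve",r); 
    e=sorted(b.tolist(),key=lambda p:np.hypot(*(np.array(p)-b[0])))
    m=[(b[0]+e[1])/2,(np.array(e[2])+e[3])/2]
    P=plane(c,m,.064 if n=="top" else .05); print(np.round(P,4).tolist(),P.mean(0).round(4),np.linalg.norm(P[0]-P[1]),"yaw",np.degrees(np.arctan2(*(P[0]-P[1])[1::-1])))
for c,box,n in((t,(255,188,350,290),"top"),(s,(255,195,345,335),"side")):
    for q in blobs(c,box,(0,0,150),(180,45,255),6): r=cv2.minAreaRect(q); print(n,"white",[np.round(v,1) for v in r],cv2.contourArea(q))
o=np.array([.526,-.021]); yaw=-16.9
for name,p in dict(rA=(-72,0,34),rB=(27,0,34),tail=(65,-148,73),stop=(82,0,64),bar0=(65,-55,198+12),bar14=(65,-55,224),bar28=(65,-55,238)).items():
    w=fx(*(np.array(p)/1e3),o,yaw); print(name,w.round(3),proj(t,w).round(1),proj(s,w).round(1))
E
```

```text
top sleeve ((400.7879943847656, 253.416015625), (14.936933517456055, 60.46327590942383), 10.304845809936523)
[[0.3721, -0.3002, 0.064], [0.546, -0.3524, 0.064]] [ 0.459  -0.3263  0.064 ] 0.18148634526035196 yaw 163.28516613812542
side sleeve ((379.9852600097656, 204.691162109375), (64.82646942138672, 14.234382629394531), 30.963756561279297)
[[0.5517, -0.3568, 0.05], [0.3754, -0.3027, 0.05]] [ 0.4636 -0.3297  0.05  ] 0.18447384144670517 yaw -17.035798644118344
top white [array([305.6, 205. ]), array([ 6.4, 26. ]), np.float64(13.0)] 131.5
top white [array([281. , 228.5]), array([9.5, 5.8]), np.float64(14.0)] 39.5
top white [array([273.7, 260. ]), array([9.5, 5.4]), np.float64(18.4)] 39.0
top white [array([285.7, 262.5]), array([8.6, 5.9]), np.float64(11.3)] 38.0
top white [array([293. , 231.5]), array([5., 8.]), np.float64(90.0)] 34.0
top white [array([310.5, 215.5]), array([5., 3.]), np.float64(90.0)] 11.0
side white [array([289.7, 220.4]), array([64.6, 28.9]), np.float64(66.8)] 858.5
side white [array([295.2, 284.6]), array([ 8.9, 13.4]), np.float64(26.6)] 90.0
side white [array([326.5, 307.3]), array([ 8.8, 13.3]), np.float64(29.7)] 89.0
side white [array([314.5, 317.5]), array([9.9, 9.9]), np.float64(45.0)] 75.0
side white [array([282.8, 294.2]), array([9.9, 9.2]), np.float64(45.0)] 69.5
rA [ 0.457 -0.     0.034] [[290.7 264.7]] [[331.5 302.2]]
rB [ 0.552 -0.029  0.034] [[297.9 232.9]] [[299.8 279.6]]
tail [ 0.545 -0.182  0.073] [[349.3 227.9]] [[328.5 226.5]]
stop [ 0.604 -0.045  0.064] [[301.5 213.1]] [[282.6 259.8]]
bar0 [ 0.572 -0.093  0.21 ] [[318.3 209.5]] [[302.6 207.8]]
bar14 [ 0.572 -0.093  0.224] [[318.3 208.1]] [[302.5 203.4]]
bar28 [ 0.572 -0.093  0.238] [[318.2 206.7]] [[302.4 198.9]]
```

```bash
python3 - <<'E'
from h import *
t=cam("top"); s=cam("side")
A=plane(t,[(279.7,261.25),(287,230)],.030); A2=plane(s,[(320.5,312.4),(289,289.4)],.030); print(A.round(4),A2.round(4))
for M in(A,A2): d=M[1]-M[0]; print(np.linalg.norm(d),np.degrees(np.arctan2(d[1],d[0])))
M=(A+A2)/2; yaw=-16.9; o=(M.mean(0)-R.from_euler("z",yaw,degrees=True).apply([-.0225,0,0])); print("origin",o)
print("bar top tri",tri(t,(305.8,204.8),s,(291,211)))
for n,p in dict(tail=(65,-148,73),bar0=(65,-55,210),bar14=(65,-55,224),bar28=(65,-55,238),seat=(-8,0,46)).items():
    w=fx(*(np.array(p)/1e3),o,yaw); print(n,w.round(4),proj(t,w).round(1),proj(s,w).round(1))
for c,box,n in((t,(312,210,350,240),"t"),(s,(295,220,335,255),"s")):
    for q in blobs(c,box,(100,10,60),(130,110,135),20): print(n,"tail",cv2.minAreaRect(q))
E
```

```text
[[0.4708 0.032  0.03  ]
 [0.5644 0.0033 0.03  ]] [[0.4697 0.0339 0.03  ]
 [0.564  0.0052 0.03  ]]
0.09790401653835262 -17.04921858696857
0.09855670389553198 -16.922362792578223
origin [0.53873808 0.01206787 0.03      ]
bar top tri (array([ 0.58418657, -0.0600752 ,  0.22500052]), np.float64(0.0005469817071072136))
tail [ 0.5579 -0.1484  0.073 ] [[337.7 224.7]] [[318.3 233.9]]
bar0 [ 0.5849 -0.0595  0.21  ] [[305.7 205.9]] [[290.9 215.9]]
bar14 [ 0.5849 -0.0595  0.224 ] [[305.5 204.5]] [[290.7 211.4]]
bar28 [ 0.5849 -0.0595  0.238 ] [[305.4 203.1]] [[290.5 206.9]]
seat [0.5311 0.0144 0.046 ] [[283.8 240. ]] [[299.8 293. ]]
t tail ((327.0294189453125, 222.11764526367188), (30.695661544799805, 9.11108112335205), 12.528807640075684)
```

Everything is measured. The jaw is on 0.014, the bar middle is at (0.585, -0.060, 0.212), the sleeve at (0.459, -0.326) and the seat at (0.531, 0.014), all at yaw -16.9°. I move to above the bar.

```bash
python3 -m inch '[{"jaw":1,"slide":[0.5,0.54,0.09],"yaw":-0.3},{"jaw":1,"slide":[0.5,0.54,0.09],"yaw":-0.3},{"jaw":1,"slide":[0.5,0.54,0.09],"yaw":-0.3},{"jaw":1,"slide":[0.5,0.54,0.09],"yaw":-0.3},{"jaw":1,"slide":[0.5,0.54,0.09],"yaw":-0.3},{"jaw":1,"slide":[0.5,0.54,0.09],"yaw":-0.3},{"jaw":1,"slide":[0.5,0.54,0.09],"yaw":-0.3},{"jaw":1,"slide":[0.5,0.54,0.09],"yaw":-0.3},{"jaw":1,"slide":[0.5,0.54,0.09],"yaw":-0.3},{"jaw":1,"slide":[0.5,0.54,0.09],"yaw":-0.3}]' 60
```

```text
t: 1.23
tcp_pos: [0.3772, -0.2772, 0.2925]
orientation: [180.0, -0.0, 1.5]
wrist_force: [0.1, -0.6, -0.9]
opening: 0.0854
grip_force: 0.0
```

```bash
python3 -m inch '[{"jaw":1,"slide":[0.65,0.68,0],"yaw":-0.38},{"jaw":1,"slide":[0.65,0.68,0],"yaw":-0.38},{"jaw":1,"slide":[0.65,0.68,0],"yaw":-0.38},{"jaw":1,"slide":[0.65,0.68,0],"yaw":-0.38},{"jaw":1,"slide":[0.65,0.68,0],"yaw":-0.38},{"jaw":1,"slide":[0.65,0.68,0],"yaw":-0.38},{"jaw":1,"slide":[0.65,0.68,0],"yaw":-0.38},{"jaw":1,"slide":[0.65,0.68,0],"yaw":-0.38},{"jaw":1,"slide":[0,0,0],"yaw":0},{"jaw":1,"slide":[0,0,0],"yaw":0}]'
```

```text
t: 2.07
tcp_pos: [0.5816, -0.0728, 0.2917]
orientation: [-179.4, 0.0, -15.3]
wrist_force: [0.1, -0.1, 0.5]
opening: 0.085
grip_force: 0.0
```

```bash
python3 -m inch '[{"jaw":1,"slide":[0.08,0.32,0],"yaw":-0.27},{"jaw":1,"slide":[0,0,-0.2],"yaw":0},{"jaw":1,"slide":[0,0,-0.3],"yaw":0},{"jaw":1,"slide":[0,0,-0.35],"yaw":0},{"jaw":1,"slide":[0,0,-0.35],"yaw":0},{"jaw":1,"slide":[0,0,-0.35],"yaw":0},{"jaw":1,"slide":[0,0,-0.3],"yaw":0},{"jaw":1,"slide":[0,0,0],"yaw":0},{"jaw":-1,"slide":[0,0,0],"yaw":0},{"jaw":-1,"slide":[0,0,0],"yaw":0}]'
```

```text
t: 2.9
tcp_pos: [0.5802, -0.0747, 0.219]
orientation: [-178.8, -0.0, -15.8]
wrist_force: [0.1, -0.4, -0.3]
opening: 0.064
grip_force: 0.0
```

```bash
python3 -m inch '[{"jaw":-1,"slide":[0,0,0],"yaw":0},{"jaw":-1,"slide":[0,0,0],"yaw":0},{"jaw":-1,"slide":[0,0,0],"yaw":0},{"jaw":-1,"slide":[0,0,0],"yaw":0},{"jaw":-1,"slide":[0,0,0],"yaw":0},{"jaw":-1,"slide":[0,0,0],"yaw":0},{"jaw":-1,"slide":[0,0,0],"yaw":0},{"jaw":-1,"slide":[0,0,0],"yaw":0},{"jaw":-1,"slide":[0,0,0],"yaw":0},{"jaw":-1,"slide":[0,0,0],"yaw":0}]'
```

```text
t: 3.73
tcp_pos: [0.584, -0.0627, 0.2214]
orientation: [-177.3, -0.3, -15.2]
wrist_force: [21.6, 93.3, 23.5]
opening: 0.0157
grip_force: 57.9
```

```bash
python3 - <<'E'
from h import *
o=observe(); print({k:np.round(o[k],2) for k in("joint_positions","dq","tau","wrist_force","wrist_torque")})
E
```

```text
{'joint_positions': array([-15.27,  21.51,   1.38,  69.57,   2.66, 179.97]), 'dq': array([ 0.08, -0.04, -0.03, -0.  , -0.08, -0.02]), 'tau': array([-55.53, -59.87,  30.99,  -1.31, -25.33,  -0.4 ]), 'wrist_force': array([21.6 , 93.29, 23.53]), 'wrist_torque': array([17.39, -4.08, -0.29])}
```

Joint 6 sits at its 180° limit, since yaw equals J1 − J6 + 180, so the arm could not reach the commanded pose. I'll let go, rise and turn a half turn to yaw 163.

```bash
python3 -m inch '[{"jaw":0,"slide":[0,0,0],"yaw":0},{"jaw":0.5,"slide":[0,0,0],"yaw":0},{"jaw":1,"slide":[0,0,0],"yaw":0},{"jaw":1,"slide":[0,0,0],"yaw":0},{"jaw":1,"slide":[0,0,0],"yaw":0},{"jaw":1,"slide":[0,0,0.4],"yaw":0},{"jaw":1,"slide":[0,0,0.4],"yaw":0},{"jaw":1,"slide":[0,0,0.4],"yaw":0},{"jaw":1,"slide":[0,0,0.4],"yaw":0},{"jaw":1,"slide":[0,0,0.4],"yaw":0}]'
```

```text
t: 4.57
tcp_pos: [0.5802, -0.0747, 0.299]
orientation: [-178.9, 0.0, -15.8]
wrist_force: [0.3, -0.1, 0.2]
opening: 0.0851
grip_force: 0.0
```

```bash
python3 -m inch '[{"jaw":1,"slide":[0,0,0],"yaw":0.5},{"jaw":1,"slide":[0,0,0],"yaw":1},{"jaw":1,"slide":[0,0,0],"yaw":1},{"jaw":1,"slide":[0,0,0],"yaw":1},{"jaw":1,"slide":[0,0,0],"yaw":1},{"jaw":1,"slide":[0,0,0],"yaw":1},{"jaw":1,"slide":[0,0,0],"yaw":1},{"jaw":1,"slide":[0,0,0],"yaw":1},{"jaw":1,"slide":[0,0,0],"yaw":1},{"jaw":1,"slide":[0,0,0],"yaw":1}]'; python3 -m inch '[{"jaw":1,"slide":[0,0,0],"yaw":1},{"jaw":1,"slide":[0,0,0],"yaw":1},{"jaw":1,"slide":[0,0,0],"yaw":1},{"jaw":1,"slide":[0,0,0],"yaw":1},{"jaw":1,"slide":[0,0,0],"yaw":1},{"jaw":1,"slide":[0,0,0],"yaw":1},{"jaw":1,"slide":[0,0,0],"yaw":1},{"jaw":1,"slide":[0,0,0],"yaw":1},{"jaw":1,"slide":[0,0,0],"yaw":1},{"jaw":1,"slide":[0,0,0],"yaw":1}]'
```

```text
t: 5.4
tcp_pos: [0.5803, -0.0748, 0.2982]
orientation: [-178.8, 0.0, 41.5]
wrist_force: [0.8, -0.0, -0.0]
opening: 0.0855
grip_force: 0.0
t: 6.23
tcp_pos: [0.5803, -0.0748, 0.2982]
orientation: [-178.8, 0.0, 101.5]
wrist_force: [1.0, -1.0, -0.7]
opening: 0.0854
grip_force: 0.0
```

```bash
python3 -m inch '[{"jaw":1,"slide":[0.012,0.037,0],"yaw":1},{"jaw":1,"slide":[0.012,0.037,0],"yaw":1},{"jaw":1,"slide":[0.012,0.037,0],"yaw":1},{"jaw":1,"slide":[0.012,0.037,0],"yaw":1},{"jaw":1,"slide":[0.012,0.037,0],"yaw":1},{"jaw":1,"slide":[0.012,0.037,0],"yaw":1},{"jaw":1,"slide":[0.012,0.037,0],"yaw":1},{"jaw":1,"slide":[0.012,0.037,0],"yaw":1},{"jaw":1,"slide":[0.012,0.037,0],"yaw":1},{"jaw":1,"slide":[0.012,0.037,0],"yaw":1}]'
python3 -m inch '[{"jaw":1,"slide":[0,0,0],"yaw":0.27},{"jaw":1,"slide":[0,0,-0.2],"yaw":0},{"jaw":1,"slide":[0,0,-0.3],"yaw":0},{"jaw":1,"slide":[0,0,-0.3],"yaw":0},{"jaw":1,"slide":[0,0,-0.2],"yaw":0},{"jaw":1,"slide":[0,0,0],"yaw":0},{"jaw":1,"slide":[0,0,0],"yaw":0},{"jaw":1,"slide":[0,0,0],"yaw":0},{"jaw":1,"slide":[0,0,0],"yaw":0},{"jaw":1,"slide":[0,0,0],"yaw":0}]'
python3 -c "
from h import *
o=observe(); print(o['joint_positions'].round(1))
c=cam('top');s=cam('side')
a=cv2.resize(c['color'][150:290,240:400],None,fx=2.4,fy=2.4);b=cv2.resize(s['color'][130:340,240:400],(256,336))
print(a.shape)
cv2.imwrite('pics/g1.png',np.hstack([a,np.pad(b,((0,0),(0,0),(0,0)))])[:,:,::-1])"
```

```text
t: 7.07
tcp_pos: [0.5851, -0.0599, 0.2982]
orientation: [-178.8, 0.0, 161.5]
wrist_force: [0.6, 0.1, 0.6]
opening: 0.0854
grip_force: 0.0
t: 7.9
tcp_pos: [0.5854, -0.0595, 0.2588]
orientation: [-178.9, 0.1, 162.9]
wrist_force: [-0.4, -0.6, 0.3]
opening: 0.0849
grip_force: 0.0
[-13.2  21.5   7.2  75.7  -1.1   3.9]
(336, 384, 3)
```

View pics/g1.png

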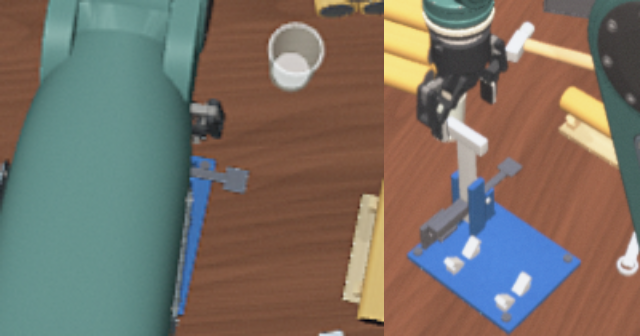

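The right panel shows the fingers straddling the bar, which ends at about (485,150). I lower the tool and grip.

```bash
python3 -m inch '[{"jaw":1,"slide":[0,0,-0.3],"yaw":0},{"jaw":1,"slide":[0,0,-0.4],"yaw":0},{"jaw":1,"slide":[0,0,-0.3],"yaw":0},{"jaw":0,"slide":[0,0,0],"yaw":0},{"jaw":-0.4,"slide":[0,0,0],"yaw":0},{"jaw":-1,"slide":[0,0,0],"yaw":0},{"jaw":-1,"slide":[0,0,0],"yaw":0},{"jaw":-1,"slide":[0,0,0],"yaw":0},{"jaw":-1,"slide":[0,0,0],"yaw":0},{"jaw":-1,"slide":[0,0,0],"yaw":0}]' 50
```

```text
t: 8.83
tcp_pos: [0.585, -0.0608, 0.2191]
orientation: [-178.7, 0.1, 162.8]
wrist_force: [-5.2, -11.6, 6.0]
opening: 0.0154
grip_force: 49.9
```

```bash
python3 -m inch '[{"jaw":-1,"slide":[0,0,0.185],"yaw":0},{"jaw":-1,"slide":[0,0,0.185],"yaw":0},{"jaw":-1,"slide":[0,0,0.185],"yaw":0},{"jaw":-1,"slide":[0,0,0.185],"yaw":0},{"jaw":-1,"slide":[0,0,0.185],"yaw":0},{"jaw":-1,"slide":[0,0,0.185],"yaw":0},{"jaw":-1,"slide":[0,0,0.185],"yaw":0},{"jaw":-1,"slide":[0,0,0.185],"yaw":0},{"jaw":-1,"slide":[0,0,0],"yaw":0},{"jaw":-1,"slide":[0,0,0],"yaw":0}]'
```

```text
t: 9.67
tcp_pos: [0.585, -0.0608, 0.2775]
orientation: [-178.7, 0.0, 162.8]
wrist_force: [-2.4, -13.6, -6.0]
opening: 0.0157
grip_force: 53.9
```

```bash
python3 -m inch '[{"jaw":-1,"slide":[0,0,-0.04],"yaw":0},{"jaw":-1,"slide":[0,0,0],"yaw":0},{"jaw":0,"slide":[0,0,0],"yaw":0},{"jaw":1,"slide":[0,0,0],"yaw":0},{"jaw":1,"slide":[0,0,0],"yaw":0},{"jaw":1,"slide":[0,0,0],"yaw":0},{"jaw":1,"slide":[0,0,0.4],"yaw":0},{"jaw":1,"slide":[0,0,0.6],"yaw":0},{"jaw":1,"slide":[0,0,0.6],"yaw":0},{"jaw":1,"slide":[0,0,0.4],"yaw":0}]'
python3 - <<'E'
from h import *
s=cam("side"); o=np.array([.5387,.0121])
for z in(.070,.056): w=fx(.065,-.055,.21+z,o,-16.9); print(z,proj(s,w).round(1))
e=[fx(.03,-.063,.21+.07,o,-16.9),fx(.03,-.063,.21+.056,o,-16.9)]; print("near end top corner",proj(s,e).round(1))
cv2.imwrite("pics/g2.png",cv2.resize(s["color"][120:330,230:390],None,fx=2.8,fy=2.8)[:,:,::-1])
E
```

```text
t: 10.5
tcp_pos: [0.5852, -0.0593, 0.3581]
orientation: [-178.9, 0.1, 162.9]
wrist_force: [0.1, -0.4, 0.1]
opening: 0.0853
grip_force: 0.0
0.07 [[290. 193.]]
0.056 [[290.1 197.7]]
near end top corner [[304.8 198.8]
 [304.9 203.5]]
```

View pics/g2.png

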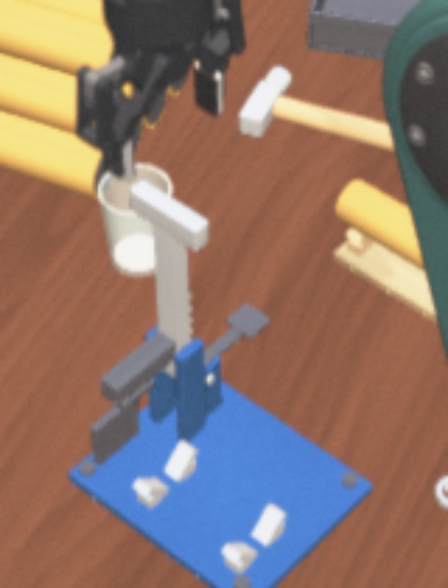

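```bash
python3 - <<'E'
from h import *
s=cam("side"); o=np.array([.5387,.0121])
g=s["color"]; im0=cv2.imread("pics/side0.png")[:,:,::-1]
def colscan(im,u):
    h=cv2.cvtColor(np.ascontiguousarray(im),cv2.COLOR_RGB2HSV)[:,u]; m=np.where((h[170:240,1]<45)&(h[170:240,2]>150))[0]+170; return m.min(),m.max(),len(m)
for u in(297,299,301): print(u,"start",colscan(im0,u),"now",colscan(g,u))
for z in(.014,.056,.07):
    P=[fx(.065+a*.035,-.055+b*.008,.198+c*.012+z,o,-16.9) for a,b,c in((-1,1,1),(-1,1,-1),(-1,-1,1),(1,1,1),(0,1,-1),(-.6,1,-1),(-.6,-1,1))]; print(z,proj(s,P).round(1).tolist())
E
```

```text
297 start (np.int64(212), np.int64(239), 16) now (np.int64(194), np.int64(239), 26)
299 start (np.int64(214), np.int64(226), 13) now (np.int64(195), np.int64(208), 14)
301 start (np.int64(215), np.int64(226), 12) now (np.int64(197), np.int64(208), 12)
0.014 [[300.1, 221.3], [300.3, 228.8], [305.1, 217.2], [276.6, 205.8], [288.5, 221.0], [295.5, 225.6], [300.3, 214.1]]
0.056 [[299.8, 207.6], [299.9, 215.5], [304.9, 203.5], [275.7, 192.1], [287.9, 207.6], [295.1, 212.3], [300.0, 200.4]]
0.07 [[299.6, 202.8], [299.8, 210.9], [304.8, 198.8], [275.4, 187.3], [287.7, 203.0], [295.0, 207.7], [299.9, 195.6]]
```

The jaw has gone up about 18.5 px, where 18.2 px is expected for the rise from 0.014 to 0.070. It now hangs on the top notch, so I go for the sleeve.

```bash
python3 -m inch '[{"jaw":1,"slide":[-0.36,-0.65,0],"yaw":0},{"jaw":1,"slide":[-0.36,-0.65,0],"yaw":0},{"jaw":1,"slide":[-0.36,-0.65,0],"yaw":0},{"jaw":1,"slide":[-0.36,-0.65,0],"yaw":0},{"jaw":1,"slide":[-0.36,-0.65,-0.6],"yaw":0},{"jaw":1,"slide":[-0.36,-0.65,-0.6],"yaw":0},{"jaw":1,"slide":[-0.36,-0.65,-0.6],"yaw":0},{"jaw":1,"slide":[-0.36,-0.65,-0.6],"yaw":0},{"jaw":1,"slide":[-0.36,-0.65,-0.6],"yaw":0},{"jaw":1,"slide":[-0.36,-0.65,-0.6],"yaw":0}]'
python3 -m inch '[{"jaw":1,"slide":[0,0,-0.5],"yaw":0},{"jaw":1,"slide":[0,0,-0.5],"yaw":0},{"jaw":1,"slide":[0,0,-0.5],"yaw":0},{"jaw":1,"slide":[0,0,0],"yaw":0},{"jaw":1,"slide":[0,0,0],"yaw":0},{"jaw":1,"slide":[0,0,0],"yaw":0},{"jaw":1,"slide":[0,0,0],"yaw":0},{"jaw":1,"slide":[0,0,0],"yaw":0},{"jaw":1,"slide":[0,0,0],"yaw":0},{"jaw":1,"slide":[0,0,0],"yaw":0}]'
python3 - <<'E'
from h import *
s=cam("side");t=cam("top"); print(observe()["joint_positions"].round(1))
cv2.imwrite("pics/g3.png",np.hstack([cv2.resize(s["color"][140:270,320:450],(400,400)),cv2.resize(t["color"][200:310,330:440],(400,400))])[:,:,::-1])
E
```

```text
t: 11.43
tcp_pos: [0.4399, -0.32, 0.2102]
orientation: [-178.9, -0.0, 162.9]
wrist_force: [0.5, -1.0, 0.3]
opening: 0.0855
grip_force: 0.0
t: 12.27
tcp_pos: [0.4413, -0.3195, 0.1523]
orientation: [-178.8, 0.1, 162.9]
wrist_force: [-0.0, -0.6, -0.1]
opening: 0.0852
grip_force: 0.0
[-44.   19.7 -12.7  57.1  -1.  -26.9]
```

View pics/g3.png

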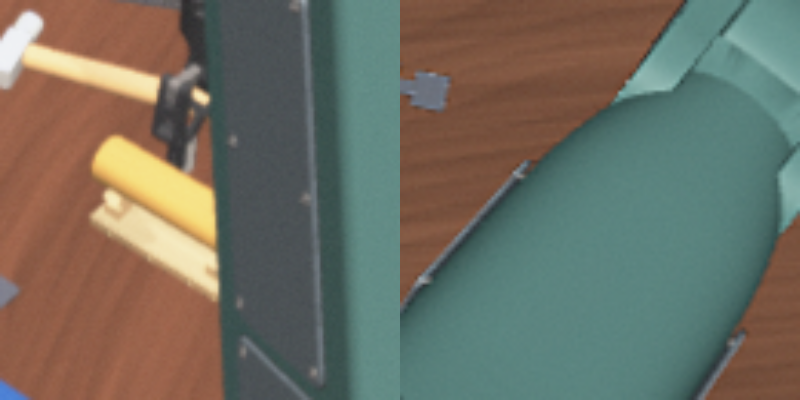

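The arm hides most of the sleeve, but one finger shows on its far side at (175,150) in the left panel, which fits. I descend and grip.

```bash
python3 -m inch '[{"jaw":1,"slide":[-0.02,-0.02,-0.4],"yaw":0},{"jaw":1,"slide":[0,0,-0.5],"yaw":0},{"jaw":1,"slide":[0,0,-0.5],"yaw":0},{"jaw":1,"slide":[0,0,-0.5],"yaw":0},{"jaw":1,"slide":[0,0,-0.4],"yaw":0},{"jaw":1,"slide":[0,0,-0.35],"yaw":0},{"jaw":1,"slide":[0,0,0],"yaw":0},{"jaw":1,"slide":[0,0,0],"yaw":0},{"jaw":0.3,"slide":[0,0,0],"yaw":0},{"jaw":0.1,"slide":[0,0,0],"yaw":0}]'
python3 -m inch '[{"jaw":-1,"slide":[0,0,0],"yaw":0},{"jaw":-1,"slide":[0,0,0],"yaw":0},{"jaw":-1,"slide":[0,0,0],"yaw":0},{"jaw":-1,"slide":[0,0,0],"yaw":0},{"jaw":-1,"slide":[0,0,0],"yaw":0},{"jaw":-1,"slide":[0,0,0],"yaw":0},{"jaw":-1,"slide":[0,0,0],"yaw":0},{"jaw":-1,"slide":[0,0,0],"yaw":0},{"jaw":-1,"slide":[0,0,0],"yaw":0},{"jaw":-1,"slide":[0,0,0],"yaw":0}]' 60
```

```text
t: 13.2
tcp_pos: [0.4408, -0.3207, 0.0469]
orientation: [-178.8, 0.1, 162.9]
wrist_force: [0.3, 0.0, 0.2]
opening: 0.0637
grip_force: 0.0
t: 14.03
tcp_pos: [0.4397, -0.3246, 0.0481]
orientation: [-178.3, 0.1, 162.7]
wrist_force: [-18.2, -22.2, 17.1]
opening: 0.0426
grip_force: 58.7
```

```bash
python3 -m inch '[{"jaw":-1,"slide":[0,0,0],"yaw":0},{"jaw":-1,"slide":[0,0,0],"yaw":0},{"jaw":-1,"slide":[0,0,0.2],"yaw":0},{"jaw":-1,"slide":[0,0,0.4],"yaw":0},{"jaw":-1,"slide":[0,0,0.5],"yaw":0},{"jaw":-1,"slide":[0,0,0.5],"yaw":0},{"jaw":-1,"slide":[0,0,0.5],"yaw":0},{"jaw":-1,"slide":[0,0,0.4],"yaw":0},{"jaw":-1,"slide":[0,0,0.3],"yaw":0},{"jaw":-1,"slide":[0,0,0],"yaw":0}]' 100
python3 -m inch '[{"jaw":-1,"slide":[0.02,0.4,0],"yaw":0},{"jaw":-1,"slide":[0.02,0.6,0],"yaw":0},{"jaw":-1,"slide":[0.02,0.6,0],"yaw":0},{"jaw":-1,"slide":[0.02,0.6,0],"yaw":0},{"jaw":-1,"slide":[0.02,0.6,0],"yaw":0},{"jaw":-1,"slide":[0.02,0.6,0],"yaw":0},{"jaw":-1,"slide":[0.02,0.6,0],"yaw":0},{"jaw":-1,"slide":[0.02,0.6,0],"yaw":0},{"jaw":-1,"slide":[0.02,0.6,0],"yaw":0},{"jaw":-1,"slide":[0.02,0.6,0],"yaw":0}]'
```

```text
t: 14.87
tcp_pos: [0.4408, -0.3207, 0.16]
orientation: [-178.8, 0.2, 162.9]
wrist_force: [-0.4, -0.8, -6.4]
opening: 0.0418
grip_force: 102.7
t: 15.7
tcp_pos: [0.4473, -0.0865, 0.1569]
orientation: [-178.9, -0.1, 162.9]
wrist_force: [0.8, -0.1, -7.4]
opening: 0.0415
grip_force: 102.8
```

```bash
python3 -m inch '[{"jaw":-1,"slide":[0,0.45,0],"yaw":0},{"jaw":-1,"slide":[0,0.45,0],"yaw":0},{"jaw":-1,"slide":[0,0.45,0],"yaw":0},{"jaw":-1,"slide":[0,0.45,0],"yaw":0},{"jaw":-1,"slide":[0,0.45,0],"yaw":0},{"jaw":-1,"slide":[0,0.45,0],"yaw":0},{"jaw":-1,"slide":[0,0.25,0],"yaw":0},{"jaw":-1,"slide":[0,0,0],"yaw":0},{"jaw":-1,"slide":[0,0,0],"yaw":0},{"jaw":-1,"slide":[0,0,0],"yaw":0}]'
python3 - <<'E'
from h import *
s=cam("side");t=cam("top"); ob=observe(); p=ob["tcp_pos"]; print(ob["orientation"],p)
o=np.array([.5387,.0121]); Rf=R.from_euler("z",16.9,degrees=True); print("tcp in fixture",Rf.apply(p-np.r_[o,0]).round(4))
cv2.imwrite("pics/g4.png",np.hstack([cv2.resize(s["color"][180:390,230:440],(400,400)),cv2.resize(t["color"][180:320,230:370],(400,400))])[:,:,::-1])
E
```

```text
t: 16.53
tcp_pos: [0.4481, 0.0293, 0.1576]
orientation: [-178.8, -0.0, 162.9]
wrist_force: [0.2, -0.5, -8.4]
opening: 0.0417
grip_force: 103.1
[-1.78839253e+02  2.13455165e-03  1.62846358e+02] [0.44830724 0.02914797 0.15772563]
tcp in fixture [-0.0914 -0.01    0.1577]
```

View pics/g4.png

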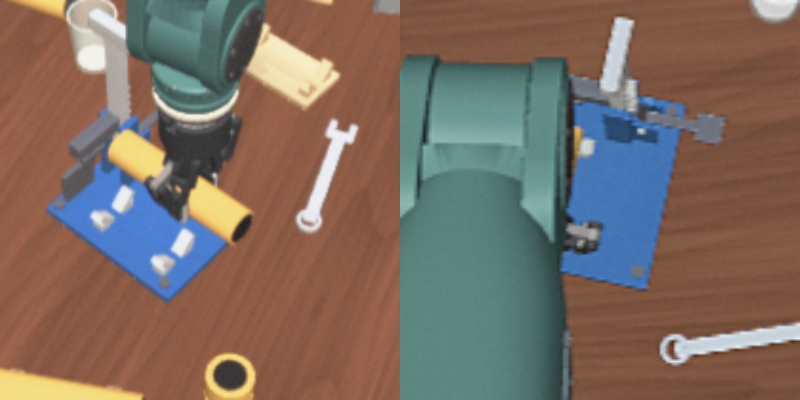

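The sleeve is held level above the fixture. Its rear plug shows at about (243,224) in the left panel, so I use it to measure the real offset along the axis.

```bash
python3 - <<'E'
from h import *
s=cam("side"); p=observe()["tcp_pos"]
q=blobs(s,(345,283,366,312),(0,0,0),(180,255,70),20); 
Rf=R.from_euler("z",16.9,degrees=True); o=np.array([.5387,.0121,0])
for b in q[:2]:
    e=cv2.fitEllipse(b); m=cv2.moments(b); u=(m["m10"]/m["m00"],m["m01"]/m["m00"]); print(e,u)
    for z in(.1515,): w=plane(s,[u],z)[0]; print("rear end fixture",Rf.apply(w-o).round(4),"tcp",Rf.apply(p-o).round(4),"rel",Rf.apply(w-p).round(4))
y=blobs(s,(270,230,370,312),(15,95,90),(32,255,255))
h=np.vstack(y[:3]); r=cv2.minAreaRect(h); print(r)
for off in(.010,.015,.019,.023):
    d=R.from_euler("z",-17.1,degrees=True).apply([1,0,0]); c=p+d*off; c[2]=.1515
    print(off,proj(s,[c-d*.09,c+d*.09]).round(1).tolist())
E
```

```text
((356.67218017578125, 299.3521728515625), (4.218724727630615, 14.78180980682373), 34.34185028076172) (356.72093023255815, 299.29457364341084)
rear end fixture [-0.1607 -0.0106  0.1515] tcp [-0.0914 -0.01    0.1578] rel [-0.0693 -0.0007 -0.0063]
((323.358154296875, 276.0474548339844), (81.71955871582031, 20.643051147460938), 34.64094543457031)
0.01 [[360.5, 302.4], [296.6, 257.7]]
0.015 [[358.6, 301.1], [294.9, 256.5]]
0.019 [[357.1, 300.0], [293.6, 255.6]]
0.023 [[355.6, 299.0], [292.2, 254.7]]
```

```bash
python3 -m inch '[{"jaw":-1,"slide":[0.07,0.24,0],"yaw":0},{"jaw":-1,"slide":[0,0,-0.2],"yaw":0},{"jaw":-1,"slide":[0,0,-0.35],"yaw":0},{"jaw":-1,"slide":[0,0,-0.4],"yaw":0},{"jaw":-1,"slide":[0,0,-0.4],"yaw":0},{"jaw":-1,"slide":[0,0,-0.35],"yaw":0},{"jaw":-1,"slide":[0,0,-0.2],"yaw":0},{"jaw":-1,"slide":[0,0,0],"yaw":0},{"jaw":-1,"slide":[0,0,0],"yaw":0},{"jaw":-1,"slide":[0,0,0],"yaw":0}]'
python3 -m inch '[{"jaw":-1,"slide":[0.1,-0.03,0],"yaw":0},{"jaw":-1,"slide":[0.18,-0.055,0],"yaw":0},{"jaw":-1,"slide":[0.18,-0.055,0],"yaw":0},{"jaw":-1,"slide":[0.18,-0.055,0],"yaw":0},{"jaw":-1,"slide":[0.18,-0.055,0],"yaw":0},{"jaw":-1,"slide":[0.18,-0.055,0],"yaw":0},{"jaw":-1,"slide":[0.18,-0.055,0],"yaw":0},{"jaw":-1,"slide":[0.18,-0.055,0],"yaw":0},{"jaw":-1,"slide":[0,0,0],"yaw":0},{"jaw":-1,"slide":[0,0,0],"yaw":0}]'
python3 - <<'E'
from h import *
p=observe()["tcp_pos"]; print(R.from_euler("z",16.9,degrees=True).apply(p-[.5387,.0121,0]).round(4))
E
```

```text
t: 17.52
tcp_pos: [0.4516, 0.0393, 0.0824]
orientation: [-178.9, 0.1, 162.9]
wrist_force: [-0.3, -0.0, -7.3]
opening: 0.0417
grip_force: 103.2
t: 18.35
tcp_pos: [0.5057, 0.0227, 0.0817]
orientation: [-178.9, -0.0, 162.9]
wrist_force: [-0.5, 0.8, -7.0]
opening: 0.0418
grip_force: 103.2
[-0.0346  0.0005  0.0817]
```

```bash
python3 -m inch '[{"jaw":-1,"slide":[0,0,-0.14],"yaw":0},{"jaw":-1,"slide":[0,0,-0.14],"yaw":0},{"jaw":-1,"slide":[0,0,-0.14],"yaw":0},{"jaw":-1,"slide":[0,0,-0.14],"yaw":0},{"jaw":-1,"slide":[0,0,-0.1],"yaw":0},{"jaw":-1,"slide":[0,0,-0.06],"yaw":0},{"jaw":-1,"slide":[0,0,0],"yaw":0},{"jaw":-1,"slide":[0,0,0],"yaw":0},{"jaw":-1,"slide":[0,0,0],"yaw":0},{"jaw":-1,"slide":[0,0,0],"yaw":0}]'
```

```text
t: 19.18
tcp_pos: [0.5051, 0.022, 0.0535]
orientation: [-178.7, 0.0, 162.9]
wrist_force: [-8.8, -7.7, 10.7]
opening: 0.0421
grip_force: 105.3
```

```bash
python3 -m inch '[{"jaw":-1,"slide":[0.03,-0.009,0.03],"yaw":0},{"jaw":-1,"slide":[0.03,-0.009,0],"yaw":0},{"jaw":-1,"slide":[0.03,-0.009,0],"yaw":0},{"jaw":-1,"slide":[0.03,-0.009,0],"yaw":0},{"jaw":-1,"slide":[0.03,-0.009,0],"yaw":0},{"jaw":-1,"slide":[0,0,0],"yaw":0},{"jaw":-1,"slide":[0,0,0],"yaw":0},{"jaw":-1,"slide":[0,0,0],"yaw":0},{"jaw":-1,"slide":[0,0,0],"yaw":0},{"jaw":-1,"slide":[0,0,0],"yaw":0}]'; python3 -c "
from h import *
o=observe(); Q=R.from_euler('z',16.9,degrees=True); print(Q.apply(o['tcp_pos']-[.5387,.0121,0]).round(4),Q.apply(o['wrist_force']).round(1))"
```

```text
t: 20.02
tcp_pos: [0.5107, 0.0205, 0.054]
orientation: [-178.8, -0.0, 162.9]
wrist_force: [-4.3, -4.0, -2.3]
opening: 0.042
grip_force: 103.7
[-0.0292 -0.0001  0.054 ] [-3.  -5.1 -2.3]
```

```bash
python3 -m inch '[{"jaw":-1,"slide":[0.024,-0.007,0],"yaw":0},{"jaw":-1,"slide":[0.024,-0.007,0],"yaw":0},{"jaw":-1,"slide":[0.024,-0.007,0],"yaw":0},{"jaw":-1,"slide":[0,0,0],"yaw":0},{"jaw":-1,"slide":[0,0,0],"yaw":0},{"jaw":-1,"slide":[0,0,0],"yaw":0},{"jaw":-1,"slide":[0,0,0],"yaw":0},{"jaw":-1,"slide":[0,0,0],"yaw":0},{"jaw":-1,"slide":[0,0,0],"yaw":0},{"jaw":-1,"slide":[0,0,0],"yaw":0}]'; python3 -c "
from h import *
o=observe(); Q=R.from_euler('z',16.9,degrees=True); print(Q.apply(o['tcp_pos']-[.5387,.0121,0]).round(4),Q.apply(o['wrist_force']).round(1))"
```

```text
t: 20.85
tcp_pos: [0.5124, 0.02, 0.0538]
orientation: [-178.8, -0.2, 162.9]
wrist_force: [-11.9, -2.3, 1.3]
opening: 0.0416
grip_force: 104.4
[-0.0274 -0.0001  0.0538] [-10.7  -5.7   1.3]
```

The sleeve is against the stop, with about 11 N back-force. I let go and rise.

```bash
python3 -m inch '[{"jaw":-0.5,"slide":[-0.03,0.01,0],"yaw":0},{"jaw":0.3,"slide":[0,0,0],"yaw":0},{"jaw":1,"slide":[0,0,0],"yaw":0},{"jaw":1,"slide":[0,0,0],"yaw":0},{"jaw":1,"slide":[0,0,0],"yaw":0},{"jaw":1,"slide":[0,0,0],"yaw":0},{"jaw":1,"slide":[0,0,0.2],"yaw":0},{"jaw":1,"slide":[0,0,0.4],"yaw":0},{"jaw":1,"slide":[0,0,0.5],"yaw":0},{"jaw":1,"slide":[0,0,0.5],"yaw":0}]'
python3 -m inch '[{"jaw":1,"slide":[-0.3,0.1,0.5],"yaw":0},{"jaw":1,"slide":[-0.5,0.15,0.5],"yaw":0},{"jaw":1,"slide":[-0.5,0.15,0.5],"yaw":0},{"jaw":1,"slide":[-0.5,0.15,0.5],"yaw":0},{"jaw":1,"slide":[-0.5,0,0.5],"yaw":0},{"jaw":1,"slide":[0,-0.6,0],"yaw":0},{"jaw":0,"slide":[0,-0.8,0],"yaw":0},{"jaw":-1,"slide":[0,-0.8,0],"yaw":0},{"jaw":-1,"slide":[0,-0.8,0],"yaw":0},{"jaw":-1,"slide":[0,-0.8,0],"yaw":0}]'
python3 - <<'E'
from h import *
s=cam("side");t=cam("top")
cv2.imwrite("pics/g5.png",np.hstack([cv2.resize(s["color"][180:350,230:400],(400,400)),cv2.resize(t["color"][180:300,240:360],(400,400))])[:,:,::-1])
E
```

```text
t: 21.68
tcp_pos: [0.513, 0.0206, 0.1195]
orientation: [-178.8, -0.0, 162.9]
wrist_force: [-0.1, 0.1, -0.7]
opening: 0.0852
grip_force: 0.0
t: 22.52
tcp_pos: [0.4209, -0.1109, 0.2191]
orientation: [-178.8, 0.1, 162.9]
wrist_force: [1.4, 0.6, 0.0]
opening: 0.0385
grip_force: 0.0
```

View pics/g5.png

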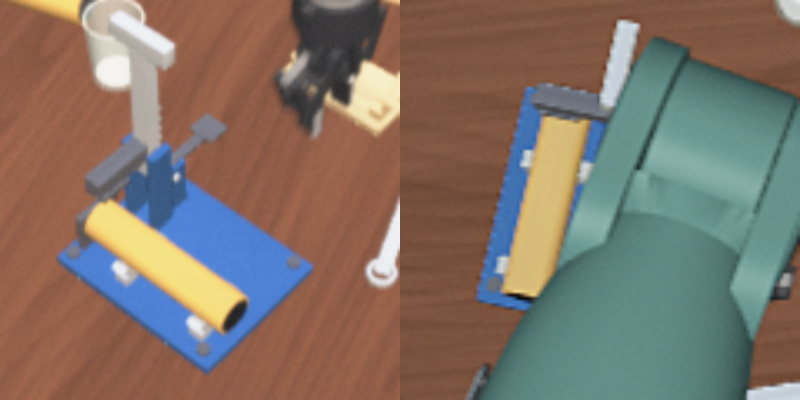

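The left panel shows the sleeve in the V cradle under the raised jaw, with its rear plug at (237,314). I check that in numbers while moving over to the tail plate.

```bash
python3 -c "
from h import *
s=cam('side'); q=blobs(s,(318,300,340,325),(0,0,0),(180,255,70),15)[0]; m=cv2.moments(q); u=(m['m10']/m['m00'],m['m01']/m['m00'])
print(u,R.from_euler('z',16.9,degrees=True).apply(plane(s,[u],.046)[0]-[.5387,.0121,0]).round(4))"
python3 -m inch '[{"jaw":-1,"slide":[0.4,-0.1,0],"yaw":0},{"jaw":-1,"slide":[0.6,-0.17,0],"yaw":0},{"jaw":-1,"slide":[0.6,-0.17,0],"yaw":0},{"jaw":-1,"slide":[0.6,-0.17,0],"yaw":0},{"jaw":-1,"slide":[0.6,-0.17,0],"yaw":0},{"jaw":-1,"slide":[0.6,-0.16,0],"yaw":0},{"jaw":-1,"slide":[0,0,0],"yaw":0},{"jaw":-1,"slide":[0,0,0],"yaw":0},{"jaw":-1,"slide":[0,0,0],"yaw":0},{"jaw":-1,"slide":[0,0,0],"yaw":0}]'
```

```text
(329.29468599033817, 313.90338164251204) [-0.097  -0.0009  0.046 ]
t: 23.5
tcp_pos: [0.5565, -0.1463, 0.2187]
orientation: [-178.9, 0.0, 162.9]
wrist_force: [-0.5, 0.2, 0.3]
opening: -0.0004
grip_force: 0.0
```

```bash
python3 -m inch '[{"jaw":-1,"slide":[0.01,-0.1,-0.3],"yaw":0},{"jaw":-1,"slide":[0,0,-0.5],"yaw":0},{"jaw":-1,"slide":[0,0,-0.5],"yaw":0},{"jaw":-1,"slide":[0,0,-0.5],"yaw":0},{"jaw":-1,"slide":[0,0,-0.5],"yaw":0},{"jaw":-1,"slide":[0,0,-0.4],"yaw":0},{"jaw":-1,"slide":[0,0,0],"yaw":0},{"jaw":-1,"slide":[0,0,0],"yaw":0},{"jaw":-1,"slide":[0,0,0],"yaw":0},{"jaw":-1,"slide":[0,0,0],"yaw":0}]'
python3 - <<'E'
from h import *
s=cam("side");t=cam("top")
cv2.imwrite("pics/g6.png",np.hstack([cv2.resize(s["color"][160:300,250:390],(400,400)),cv2.resize(t["color"][180:300,260:380],(400,400))])[:,:,::-1])
E
```

```text
t: 24.33
tcp_pos: [0.5581, -0.1512, 0.1117]
orientation: [-178.8, 0.1, 162.9]
wrist_force: [0.2, 0.7, -0.6]
opening: -0.0001
grip_force: 0.0
```

View pics/g6.png

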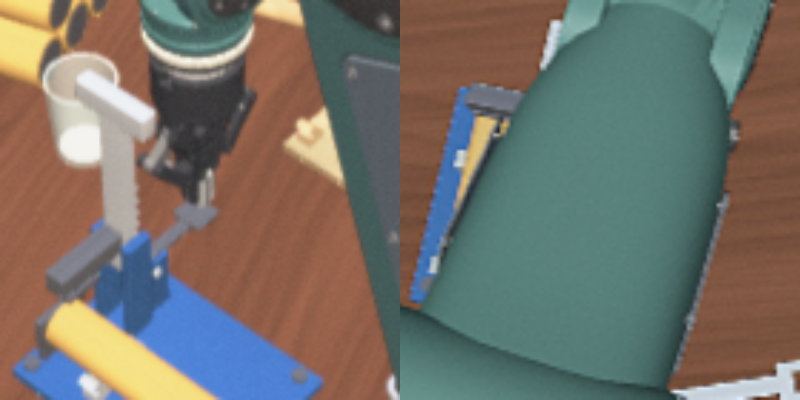

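The closed fingertips are right over the tail plate, at (205,205) in the left panel. I press it down.

```bash
python3 -m inch '[{"jaw":-1,"slide":[0,0,-0.15],"yaw":0},{"jaw":-1,"slide":[0,0,-0.15],"yaw":0},{"jaw":-1,"slide":[0,0,-0.15],"yaw":0},{"jaw":-1,"slide":[0,0,-0.15],"yaw":0},{"jaw":-1,"slide":[0,0,-0.15],"yaw":0},{"jaw":-1,"slide":[0,0,-0.12],"yaw":0},{"jaw":-1,"slide":[0,0,0],"yaw":0},{"jaw":-1,"slide":[0,0,0],"yaw":0},{"jaw":-1,"slide":[0,0,0],"yaw":0},{"jaw":-1,"slide":[0,0,0],"yaw":0}]'
python3 -m inch '[{"jaw":-1,"slide":[0,0,0],"yaw":0},{"jaw":-1,"slide":[0,0,0],"yaw":0},{"jaw":-1,"slide":[0,0,0],"yaw":0},{"jaw":-1,"slide":[0,0,0],"yaw":0},{"jaw":-1,"slide":[0,0,0],"yaw":0},{"jaw":-1,"slide":[0,0,0],"yaw":0},{"jaw":-1,"slide":[0,0,0],"yaw":0},{"jaw":-1,"slide":[0,0,0],"yaw":0},{"jaw":-1,"slide":[0,0,0],"yaw":0},{"jaw":-1,"slide":[0,0,0],"yaw":0}]'
python3 - <<'E'
from h import *
s=cam("side"); o=np.array([.5387,.0121])
h=cv2.cvtColor(s["color"],cv2.COLOR_RGB2HSV)
for u in(297,299,301): m=np.where((h[170:240,u,1]<45)&(h[170:240,u,2]>150))[0]+170; print(u,m.min(),m.max())
E
```

```text
t: 25.27
tcp_pos: [0.5575, -0.1511, 0.0757]
orientation: [-178.8, 0.0, 162.9]
wrist_force: [-1.0, -0.8, 3.3]
opening: -0.0
grip_force: 1.7
t: 26.1
tcp_pos: [0.5576, -0.1511, 0.0754]
orientation: [-178.9, 0.0, 162.9]
wrist_force: [-1.7, -0.3, 3.3]
opening: -0.0001
grip_force: 1.7
297 207 239
299 208 221
301 183 227
```

The bar dropped 13 px, about 39 mm, so the jaw is at about 0.031 and resting on the sleeve. I let the pawl spring back and move clear.

```bash
python3 -m inch '[{"jaw":-1,"slide":[0,0,0.15],"yaw":0},{"jaw":-1,"slide":[0,0,0.15],"yaw":0},{"jaw":-1,"slide":[0,0,0.2],"yaw":0},{"jaw":-1,"slide":[0,0,0.4],"yaw":0},{"jaw":-1,"slide":[0,0,0.5],"yaw":0},{"jaw":-1,"slide":[0,0,0.5],"yaw":0},{"jaw":-1,"slide":[0,-0.1,0.5],"yaw":0},{"jaw":-1,"slide":[-0.2,-0.2,0.5],"yaw":0},{"jaw":-1,"slide":[-0.4,-0.4,0.4],"yaw":0},{"jaw":-1,"slide":[-0.5,-0.5,0],"yaw":0}]'
python3 -m inch '[{"jaw":-1,"slide":[-0.5,-0.5,0],"yaw":0},{"jaw":-1,"slide":[-0.5,-0.5,0],"yaw":0},{"jaw":-1,"slide":[-0.4,-0.4,0],"yaw":0},{"jaw":-1,"slide":[0,0,0],"yaw":0},{"jaw":-1,"slide":[0,0,0],"yaw":0},{"jaw":-1,"slide":[0,0,0],"yaw":0},{"jaw":-1,"slide":[0,0,0],"yaw":0},{"jaw":-1,"slide":[0,0,0],"yaw":0},{"jaw":-1,"slide":[0,0,0],"yaw":0},{"jaw":-1,"slide":[0,0,0],"yaw":0}]'
python3 - <<'E'
from h import *
s=cam("side"); o=np.array([.5387,.0121])
h=cv2.cvtColor(s["color"],cv2.COLOR_RGB2HSV)
for u in(297,299,301): m=np.where((h[170:240,u,1]<45)&(h[170:240,u,2]>150))[0]+170; print(u,m.min(),m.max())
cv2.imwrite("pics/g7.png",cv2.resize(s["color"][180:350,230:400],(600,600))[:,:,::-1])
E
```

```text
t: 26.98
tcp_pos: [0.5148, -0.1992, 0.2111]
orientation: [-178.8, 0.3, 163.0]
wrist_force: [-0.4, -0.0, 0.4]
opening: -0.0002
grip_force: 0.0
t: 27.82
tcp_pos: [0.458, -0.2547, 0.2074]
orientation: [-178.9, 0.0, 162.9]
wrist_force: [-0.2, 1.0, 0.3]
opening: -0.0001
grip_force: 0.0
297 207 239
299 208 221
301 210 221
```

View pics/g7.png

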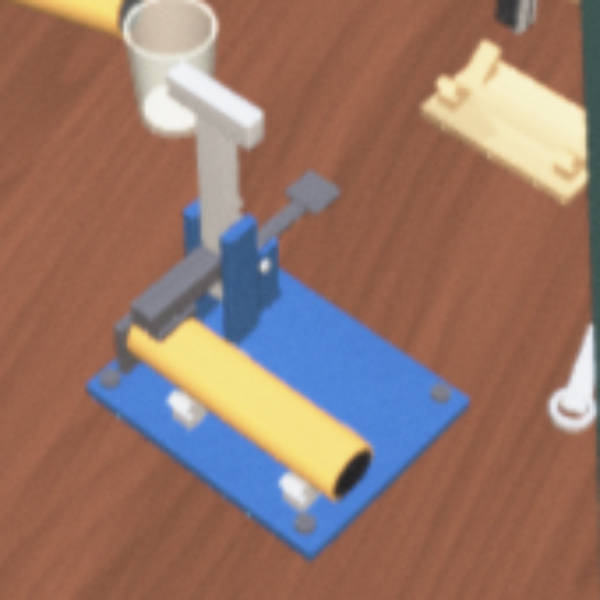

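The jaw rests on the sleeve at (175,310), the pawl's tail is back up at (313,190), and the gripper is clear. I hand the job in.

```bash
python3 -c "
from station import *
print(close_job())"
```

```text
the job is handed in; nothing more can be done
None
```

The job is handed in at about 28 s: the plain sleeve lies in the cradle against the end stop, the jaw rests on it at about 0.031 m, the pawl has sprung back and the arm is clear; the hand-in gave no verdict.

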